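Close a storage jar in the lever lid press

TASK

The lid of the white storage jar is only half on: stand the jar upright in the middle of the round rubber seat of the lid press and let go of it. Then pull the press's lever all the way down to its stop, so that the press and not your fingers drives the lid fully home, and let the lever come all the way back up. Leave the closed jar on the seat, and do not shift the salt mill or the spice jar.

Things in the scene. Friction and masses are not known exactly. Their poses are not given: they have to be found in the camera images.
- jar_mid (a point): White ceramic jar, 54 mm diameter, 52 mm high without its lid; point on its axis, 26 mm above its underside. Flat wooden lid on top, 53 mm wide, 10 mm thick, cork plug showing below it while it is raised. 0.2 to 0.4 kg. Starts upright on the worktop left of the press, swapping places with the salt mill and the spice jar. Grip it by the ceramic body, not the lid.
- jar: The same jar; origin at the centre of its underside, z along its axis.
- jar_lid (a joint): How far the lid stands above fully home, m: 0 = down on the rim (jar 62 mm high in all), 0.006 to 0.008 at the start. A stiff push fit: about 12 N straight down moves it, and it stays where it is left.
- press_seat (a point): Lid press, aluminium base 235 x 115 mm, fixed. Point: centre of the upper face of its round black rubber seat (72 mm across), 14 mm above the worktop. x points horizontally to the two lever cheeks (78 to 112 mm behind the seat centre, 97 mm high, roughly away from the robot), z up. The near side (-x) is open: bring the jar in from there with the gripper leaned back 20 to 50 degrees.
- press_pivot (a point): Lever's hinge axis (horizontal, along the seat's y), 95 mm behind the seat centre and 66 mm above the seat. The raised lever leans over the seat: its rubber pressing foot (38 mm wide) hangs about 25 mm behind and 125 mm above the seat centre, and its handle's end is about 275 mm above the seat.
- lever_grip (a point): Axis of the lever's wooden handle (24 mm thick, 90 mm long), 210 mm from the hinge axis, 30 mm short of the free end. Handle rises 50 degrees towards the robot when up; nearly level at the stop. Point is 257 mm above the worktop, about over the seat when up; 124 mm up and 110 mm in front (-x) at the stop. Pinch its sides from above and lead it round the hinge; it turns in the fingers.
- press_lever (a joint): Lever angle, rad: 0 = raised rest (sprung), grows as the handle is pulled down and to the open side, 0.785 = stop. The foot meets a raised lid about 0.08 rad before the stop and has it home at the stop. Takes 2 to 7 N at the handle, 6 N more while it moves the lid. Let go, the lever rises by itself in about half a second.
- mill_mid (a point): Bystander: glass salt mill, 44 mm diameter, 90 mm high; point on its axis half-way up. Loose.
- spice_mid (a point): Bystander: spice jar with a mustard-yellow cap, 42 mm diameter, 106 mm high; point on its axis half-way up. Loose.
There are look-alikes about, which are no part of the job. What is shaped like the jar but orange or turquoise is not meant.

How it is judged:
On the way, in this order (a step that is already met when the one before it is completed fails the run):
1. the jar stands released on the seat, lid still raised (horizontal distance between jar_mid and press_seat below 0.01 m and angle between jar_mid's own z axis and vertical below 0.08 rad and z of jar_mid in the frame of press_seat between 0.021 and 0.031 m and value of joint jar_lid above 0.004 m and contact force between the fingers and jar below 0.3 N), for 0.2 s.
2. the lever comes down over the jar while its lid is still raised (horizontal distance between jar_mid and press_seat below 0.01 m and angle between jar_mid's own z axis and vertical below 0.08 rad and z of jar_mid in the frame of press_seat between 0.021 and 0.031 m and value of joint press_lever above 0.45 rad and value of joint jar_lid above 0.004 m), for 0.02 s.
3. the lever is pulled to its stop with the jar on the seat, and the lid is home (horizontal distance between jar_mid and press_seat below 0.01 m and angle between jar_mid's own z axis and vertical below 0.08 rad and z of jar_mid in the frame of press_seat between 0.021 and 0.031 m and value of joint press_lever above 0.735 rad and value of joint jar_lid below 0.0015 m), for 0.1 s.
At the end, for the whole second after the job is handed in: The jar stands upright and at rest on the press's seat, its axis within 10 mm of the seat's centre and within 0.08 rad of vertical; its lid is home to within 1.5 mm; the lever is back up, within 0.06 rad of its rest (horizontal distance between jar_mid and press_seat below 0.01 m and angle between jar_mid's own z axis and vertical below 0.08 rad and z of jar_mid in the frame of press_seat between 0.021 and 0.031 m and value of joint jar_lid below 0.0015 m and value of joint press_lever below 0.06 rad and linear speed of jar below 0.02 m/s); the robot touches nothing.
It fails at once if the salt mill is shifted by more than 30 mm (distance of mill_mid from where it was at the start of the episode above 0.03 m).
It fails at once if the spice jar is shifted by more than 30 mm (distance of spice_mid from where it was at the start of the episode above 0.03 m).
It also fails if it takes over 51 s, if anything falls off the work surface, if the arm or the gripper's body presses on something with over 40 N, if the wrist force passes 120 N, or if a joint passes its speed limit or range.

ROBOT

A 6-joint arm with a two-finger parallel gripper is mounted at the origin on a cart in front of the work surface, level with it; the furniture and walls round the work are solid. World frame = base frame: x ahead of the robot, y to its left, z up, the work surface at z = 0. Lengths are in m, angles in rad, forces in N, time in s.
With the tool pointing down it reaches from about 0.25 to 0.775 m from the base axis. Payload 4 kg.
Tool frame: the origin (TCP) lies midway between the tips of the shut fingers; the grasp point (between the pads) lies 19 mm behind it (robot.grasp_offset is the distance from the TCP to the grasp point, in m); z points along the fingers, y is the direction in which the jaws open and shut (so a half turn about z gives the same grasp; the last joint's range is limited). The gripper opens to 94 mm and grips with 3 to 60 N. Pads are 16 mm wide; open, the fingers measure 119 mm over their backs; the gripper's body (75 mm by 177 mm) begins 78 mm behind the grasp point.
Start: joints at [1.115, 0.087, 1.371, -0, 1.684, -0.103], TCP at [0.19, 0.516, 0.206] pointing down, gripper open.
Joint ranges: [-3.1, 3.1], [-0.76, 2.03], [0.27, 2.55], [-1.08, 4.22], [0.17, 2.65], [-2.57, 2.57]. Speed limits (rad/s): [2.79, 2.79, 3.14, 3.14, 3.14, 3.14].

INTERFACE

Orientations are given as [roll, pitch, yaw] about the fixed x, y, z axes, in that order (R = Rz(yaw) Ry(pitch) Rx(roll)).
In Python, from bench import status, viewer, order, robot gives the robot as it stands. The module is installed in compiled form; this text tells all that it offers.
- The arm moves only by the tool move_arm, never from a script. Its argument "targets" is a list of rows, each a list of 3 entries, a list of its own where there are three numbers: the shift along the tool's x, y, z in mm, then the turn, a rotation vector about the tool's x, y, z in degrees, then the opening, from -1 (shut) to 1 (fully open). A call has 1 to 20 rows; each row is the pose to reach, as a shift and turn from the pose commanded when the call began, along the tool's axes at that moment; what a row does not reach only later rows make up. A row lasts 1/8 s, in which the tool goes at most 62.5 mm and 10.7 degrees, less where a joint would pass 70% of its speed; a pose out of reach is approached as far as the arm can. A call with a gripper value outside its range is refused whole. The fingers move at their own pace and stop on an object; the grip force is fixed at half the most. Time passes only in rows, so rows that repeat a pose let the fingers close. It gives the time, the measured TCP pose, the force and the opening at its end, in the units of the state.
- status.get_obs(): the state, without advancing time (a new reading comes with each control period).
- viewer.snapshot(name): name is "scene" or "top"; returns the picture (384x512x3 uint8, red, green, blue); there is no depth.
- viewer.camera_model(name): a dict with "K" (3x3 intrinsics, pixels), "D" ([k1, k2, p1, p2, k3] as OpenCV has them; the pictures are not rectified), "xyz" and "attitude" of the camera in the world. Camera axes: x right, y up, looking along -z (the intrinsics and any distortion apply to the point x, -y, -z); pixel columns grow to the right and rows downward; lengths in m; the calibration is good to about 2 mm. A picture is of the moment at which its call begins. camera_model takes no time and is no camera call.
- order.close_job(): hands the job in, once; it reports no verdict.
The state is a dict: "time": time; "joint_positions": joint angles; "qvel": joint speeds; "joint_torque": joint torques, N m; "tool_pos": TCP position; "ee_rot": TCP orientation; "wrist_force": force on the tool from outside, world axes, zero at the start; "wrist_torque": the same for the moment, N m; "width": finger opening in m.
Only numpy, scipy, OpenCV 4.12 (cv2) and the standard library are available. Lean on these libraries where they do the work, as an engineer would, in place of code of your own. Each camera call takes 0.05 s, during which the arm holds its last target. There are 200 camera calls.

## Working session

There is one attempt and no reset: what is moved stays moved. The work goes in short steps, Python scripts to look and compute and a tool call to move; the robot and the scene stay as the last step left them, time stands still between calls to the robot, and variables do not carry over. Pictures are saved under pics/ and viewed, about 8 in all and at most 12, crops included, and the job is handed in when it is done.

Besides the shell and the picture viewer there is one more tool, called after ">>>" in YAML: its name, and indented under it one key for each argument. move_arm: Moves the arm, as the interface text tells. Its arguments: {"type":"object","properties":{"targets":{"type":"array"}},"required":["targets"]}

```bash
mkdir -p pics; python3 - <<'E'
from bench import status, viewer, robot
import cv2,numpy as np
for n in("scene","top"):
    im=viewer.snapshot(n); cv2.imwrite(f"pics/{n}0.png",im[:,:,::-1]); m=viewer.camera_model(n); print(n,m)
a=cv2.imread("pics/scene0.png");b=cv2.imread("pics/top0.png")
print(status.get_obs(),robot.grasp_offset)
E
```

```text
scene {'K': array([[394.49829492,   0.        , 262.46856422],
       [  0.        , 394.49829492, 183.8960175 ],
       [  0.        ,   0.        ,   1.        ]]), 'D': array([0.03825873, 0.        , 0.        , 0.        , 0.        ]), 'xyz': array([ 0.03135275, -0.41565856,  0.58573741]), 'attitude': array([ 1.08970663, -0.00502203, -0.63860046])}
top {'K': array([[480.08618953,   0.        , 254.84230424],
       [  0.        , 480.08618953, 194.70599427],
       [  0.        ,   0.        ,   1.        ]]), 'D': array([-0.16027383,  0.        ,  0.        ,  0.        ,  0.        ]), 'xyz': array([0.38568377, 0.18659077, 1.19956154]), 'attitude': array([ 0.11505917,  0.00224562, -1.59800425])}
{'time': 0.1, 'joint_positions': array([ 1.11490470e+00,  8.78450049e-02,  1.37205881e+00, -8.84291790e-06,
        1.68359017e+00, -1.03110651e-01]), 'qvel': array([ 9.53368859e-05, -1.86478638e-03, -1.77449599e-03, -9.67840783e-04,
        5.94176753e-04, -6.46168423e-04]), 'joint_torque': array([ 2.78518441e-03, -3.41250765e+01, -3.03302801e+01,  7.19676423e-02,
        3.03796912e-02, -8.49148660e-05]), 'tool_pos': array([0.18983079, 0.51569184, 0.20446342]), 'ee_rot': array([-3.13970051e+00, -1.86958903e-04,  2.78881051e+00]), 'wrist_force': array([-0.14334055, -0.02598616, -0.28469746]), 'wrist_torque': array([0.01416171, 0.03298059, 0.00192121]), 'width': 0.09426638081804664} 0.0188
```

View pics/scene0.png

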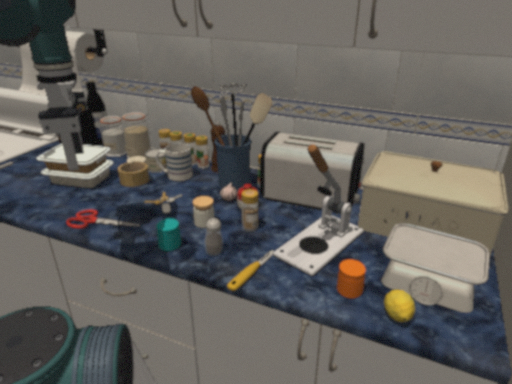

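View pics/top0.png

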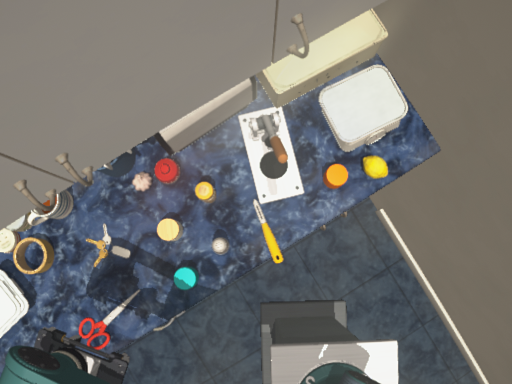

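The white jar with the wooden lid is at scene (204,211) and top (168,230). The look-alikes are the turquoise one at top (185,278) and the orange one at top (336,175); neither is white. The spice jar is at top (205,190), the mill at (220,245) and the seat at (274,164). I'll confirm the jar in a crop and measure.

```bash
cat > h.py <<'E'
import numpy as np,cv2
from scipy.spatial.transform import Rotation as R
from bench import viewer,status
def ray(cam,uv):
    m=viewer.camera_model(cam)
    p=cv2.undistortPoints(np.array(uv,float).reshape(-1,1,2),m["K"],m["D"])[:,0]
    d=np.c_[p[:,0],-p[:,1],-np.ones(len(p))]
    return m["xyz"],R.from_euler("xyz",m["attitude"]).apply(d)
def plane(cam,uv,z):
    c,d=ray(cam,uv); return c+d*((z-c[2])/d[:,2])[:,None]
def proj(cam,P):
    m=viewer.camera_model(cam)
    q=R.from_euler("xyz",m["attitude"]).inv().apply(np.atleast_2d(P)-m["xyz"])*[1,-1,-1]
    return cv2.projectPoints(q,np.zeros(3),np.zeros(3),m["K"],m["D"])[0][:,0]
def blob(mask,near):
    n,l,s,c=cv2.connectedComponentsWithStats(mask.astype(np.uint8))
    i=1+np.argmin([np.hypot(*(c[k]-near)) if s[k,4]>25 else 1e9 for k in range(1,n)])
    return (l==i),s[i],c[i]
E
python3 - <<'E'
from h import *
t=cv2.imread("pics/top0.png");s=cv2.imread("pics/scene0.png")
h=cv2.cvtColor(t,cv2.COLOR_BGR2HSV).astype(int)
# jar lid etc in top
br=(h[...,2]>120)
def rep(nm,mask,near,z):
    m,st,c=blob(mask,near); cn=max(cv2.findContours(m.astype(np.uint8),0,1)[0],key=len)
    w=plane("top",cn[:,0],z); (ctr,r)=cv2.minEnclosingCircle(w[:,:2].astype(np.float32))
    print(nm,st,c.round(1),"mean",plane("top",[c],z)[0].round(4),"circ",np.round(ctr,4),round(r,4)); return cn,w
rep("lid",(h[...,2]>110)&(h[...,0]<40),(168,230),.069)
rep("spice",(h[...,2]>110)&(h[...,0]<40)&(h[...,1]>60),(205,190),.106)
rep("mill",(h[...,2]>100)&(h[...,1]<110),(220,245),.09)
rep("seat",(h[...,2]<60),(272,167),.014)
cn,w=rep("plate",(h[...,2]>130)&(h[...,1]<60),(272,180),.01)
rc=cv2.minAreaRect((w[:,:2]*1000).astype(np.float32));print(rc,cv2.boxPoints(rc))
A=cv2.resize(s[170:280,180:380],None,fx=4,fy=4,interpolation=2)[:440,:800]
B=cv2.resize(t[90:270,150:310],None,fx=3,fy=3,interpolation=2)
cv2.imwrite("pics/c1.png",A);cv2.imwrite("pics/c2.png",B)
E
```

```text
lid [157 218  26  23 477] [169.  229.5] mean [0.4391 0.3909 0.069 ] circ [0.4395 0.39  ] 0.0316
spice [195 181  21  22 335] [204.9 191.5] mean [0.5227 0.3003 0.106 ] circ [0.5206 0.301 ] 0.0269
mill [250 251   6  16  53] [252.7 258. ] mean [0.3676 0.1945 0.09  ] circ [0.3666 0.195 ] 0.0173
seat [155 133  14  18  89] [161.2 141.3] mean [0.6658 0.4195 0.014 ] circ [0.6653 0.4176] 0.0261
plate [231 168  16  16 107] [238.5 175.3] mean [0.5733 0.2252 0.01  ] circ [0.5716 0.2264] 0.0233
((571.6412353515625, 226.5132293701172), (23.730335235595703, 45.92517852783203), 47.2023811340332) [[546.7309  233.4081 ]
 [580.4289  202.20604]
 [596.5516  219.61836]
 [562.8536  250.82042]]
```

View pics/c1.png

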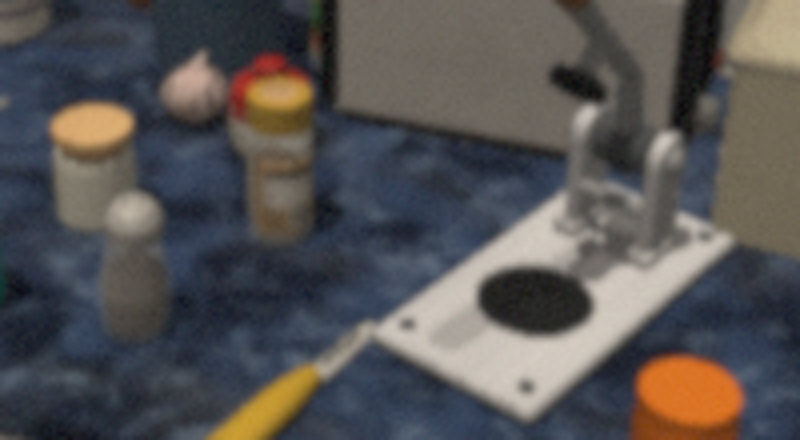

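View pics/c2.png

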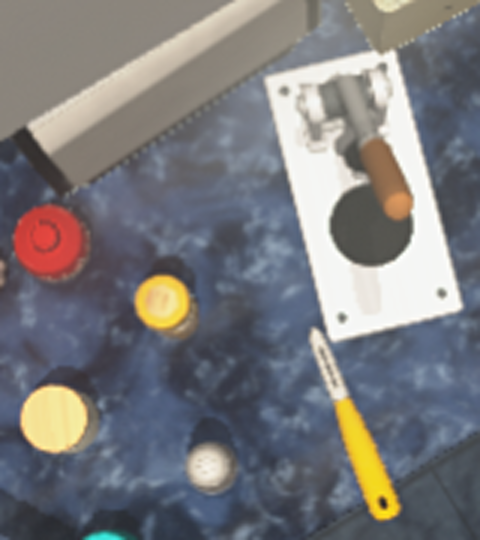

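The crop confirms it: white ceramic body, raised wooden lid with its centre near scene (203,201). The mill stands in front of it at (213,236), the spice jar right of it at (250,210), and the seat ellipse is at scene (314,245) and top (274,165). Now I'll refine the positions.

```bash
python3 - <<'E'
from h import *
t=cv2.imread("pics/top0.png");s=cv2.imread("pics/scene0.png")
H=lambda i:cv2.cvtColor(i,cv2.COLOR_BGR2HSV).astype(int)
h=H(t);g=H(s)
for p in[(168,230),(168,238),(178,235),(274,172),(268,185),(220,245)]:print("t",p,h[p[1],p[0]])
for p in[(203,201),(203,215),(314,245),(300,255)]:print("s",p,g[p[1],p[0]])
def rep(nm,cam,mask,near,z):
    m,st,c=blob(mask,near); cn=max(cv2.findContours(m.astype(np.uint8),0,1)[0],key=len)
    e=cv2.fitEllipse(cn)
    w=plane(cam,cv2.convexHull(cn)[:,0],z); (ctr,r)=cv2.minEnclosingCircle(w[:,:2].astype(np.float32))
    print(nm,cam,st,"ell",np.round(e[0],1),np.round(e[1],1),plane(cam,[e[0]],z)[0].round(4),"circ",np.round(ctr,4),round(r,4))
rep("lid","top",(h[...,2]>110)&(h[...,0]<30)&(h[...,1]>70),(168,230),.069)
rep("lid","scene",(g[...,2]>130)&(g[...,0]<25)&(g[...,1]>70),(203,201),.066)
rep("spice","top",(h[...,2]>150)&(h[...,0]<40)&(h[...,1]>110),(205,190),.106)
rep("mill","top",(h[...,2]>115)&(h[...,1]<70),(220,245),.09)
rep("seat","top",(h[...,2]<75)&(h[...,1]<90),(272,167),.014)
rep("seat","scene",(g[...,2]<70)&(g[...,1]<110),(314,245),.014)
q=plane("top",[(238.3,115),(281,107.3),(304,193.3),(260.7,203.3)],.012);print(q.round(4))
for i in range(4):d=q[(i+1)%4]-q[i];print(np.hypot(*d[:2]).round(4),np.degrees(np.arctan2(d[1],d[0])).round(1))
hb=np.array([(397,205)])/3+[150,90];print("handle end top",plane("top",hb,.289))
E
```

```text
t (168, 230) [ 26  93 245]
t (168, 238) [ 24 101 246]
t (178, 235) [ 19  43 143]
t (274, 172) [25 18 85]
t (268, 185) [ 18  13 237]
t (220, 245) [ 21  17 242]
s (203, 201) [ 17 120 219]
s (203, 215) [ 21  40 122]
s (314, 245) [ 0  6 40]
s (300, 255) [ 14  22 201]
lid top [157 218  23  23 414] ell [167.7 229. ] [22.  22.2] [0.4404 0.3939 0.069 ] circ [0.4405 0.3937] 0.0276
lid scene [193 196  20  12 188] ell [202.3 201.1] [10.6 20. ] [0.4412 0.3967 0.066 ] circ [0.441  0.3968] 0.03
spice top [195 182  18  18 204] ell [203.6 190.4] [17.4 17.6] [0.5252 0.3031 0.106 ] circ [0.5251 0.3034] 0.0215
mill top [209 238  19  17 221] ell [218.3 245.9] [15.9 16.4] [0.3975 0.2729 0.09  ] circ [0.3961 0.2738] 0.0212
seat top [223 212   9  10  37] ell [227.3 216.3] [ 3.1 12.3] [0.4709 0.2552 0.014 ] circ [0.4703 0.2559] 0.015
seat scene [300 238  27  15 323] ell [313.2 244.8] [14.2 26.4] [0.5963 0.1346 0.014 ] circ [0.5976 0.1365] 0.0327
[[0.7287 0.2221 0.012 ]
 [0.7462 0.1125 0.012 ]
 [0.5231 0.0628 0.012 ]
 [0.5011 0.1716 0.012 ]]
0.111 -81.0
0.2285 -167.5
0.1109 101.5
0.2332 12.5
handle end top [[0.56007143 0.13084798 0.289     ]]
```

```bash
cat >> h.py <<'E'
def Rt(psi,th):
    p,t=np.radians([psi,th]); z=np.array([np.cos(p)*np.sin(t),np.sin(p)*np.sin(t),-np.cos(t)]); y=np.array([-np.sin(p),np.cos(p),0])
    return R.from_matrix(np.c_[np.cross(y,z),y,z])
def go(*targets):
    "targets: (grasp point xyz, heading deg, tilt deg) -> shift mm and turn deg in present tool axes"
    o=status.get_obs(); R0=R.from_euler("xyz",o["ee_rot"]); p0=o["tool_pos"]
    print("t",o["time"].__round__(2),"tcp",p0.round(4),"grasp",(p0-R0.apply([0,0,.0188])).round(4),"F",o["wrist_force"].round(1),"w",round(o["width"],4),"q",o["joint_positions"].round(2))
    for g,psi,th in targets:
        Rg=Rt(psi,th); p=np.array(g)+Rg.apply([0,0,.0188])
        print((R0.inv().apply(p-p0)*1000).round(1),np.degrees((R0.inv()*Rg).as_rotvec()).round(1), "dist",np.linalg.norm(p-p0).round(3))
E
python3 - <<'E'
from h import *
t=cv2.imread("pics/top0.png");h=cv2.cvtColor(t,cv2.COLOR_BGR2HSV).astype(int)
k=(h[...,2]<120)&(h[...,1]<70)
m,st,c=blob(k,(272,168));cn=max(cv2.findContours(m.astype(np.uint8),0,1)[0],key=len)
w=plane("top",cv2.convexHull(cn)[:,0],.014);print(st,c,cv2.minEnclosingCircle(w[:,:2].astype(np.float32)),w[:,:2].min(0),w[:,:2].max(0))
print("turq",plane("top",[(185,278)],.06))
J=np.array([.4406,.3945,.029]);a=Rt(42,35).apply([0,0,1])
go((J-.13*a,42,35),(J,42,35))
E
```

```text
[260 151  27  28 482] [272.03112033 165.78423237] ((0.5977827906608582, 0.1378028392791748), 0.03445659205317497) [0.5634493  0.10513607] [0.63219286 0.17071507]
turq [[0.32390769 0.35590362 0.06      ]]
t 0.1 tcp [0.1898 0.5157 0.2045] grasp [0.1898 0.5157 0.2233] F [-0.1 -0.  -0.3] w 0.0943 q [ 1.11  0.09  1.37 -0.    1.68 -0.1 ]
[-247.5  -83.4   84.5] [-19.1 -31.5 -60.2] dist 0.274
[-282.3  -17.2  190.8] [-19.1 -31.5 -60.2] dist 0.341
```

>>> move_arm:
  targets:
    - [[-60,-20,0],[-4,-6,-11],1]
    - [[-120,-40,20],[-8,-13,-24],1]
    - [[-190,-65,50],[-13,-21,-40],1]
    - [[-247,-83,84],[-19,-31.5,-60],1]
    - [[-247,-83,84],[-19,-31.5,-60],1]
    - [[-247,-83,84],[-19,-31.5,-60],1]
    - [[-247,-83,84],[-19,-31.5,-60],1]
    - [[-247,-83,84],[-19,-31.5,-60],1]
    - [[-247,-83,84],[-19,-31.5,-60],1]

```text
time: 1.23
tool_pos: [0.3934, 0.3531, 0.1219]
ee_rot: [3.14, 0.612, -2.414]
wrist_force: [0.3, 0.1, -0.3]
width: 0.0938
```

```bash
python3 - <<'E'
from h import *
J=np.array([.4406,.3945,.029]);a=Rt(42,35).apply([0,0,1])
go((J-.13*a,42,35),(J,42,35))
for n in("scene","top"): cv2.imwrite(f"pics/{n}1.png",viewer.snapshot(n)[:,:,::-1])
A=cv2.resize(cv2.imread("pics/scene1.png")[100:280,130:290],None,fx=3,fy=3);B=cv2.resize(cv2.imread("pics/top1.png")[170:310,120:240],None,fx=3,fy=3)
C=np.zeros((540,840,3),np.uint8);C[:,:480]=A;C[:420,480:840]=B;cv2.imwrite("pics/p1.png",C[:, :800])
E
```

```text
t 1.23 tcp [0.3934 0.3531 0.1219] grasp [0.3853 0.3459 0.1372] F [ 0.3  0.1 -0.3] w 0.0938 q [ 0.56 -0.37  2.06  0.13  0.84 -1.8 ]
[ 1.8 -0.8  0.9] [-0.1  0.1 -0.2] dist 0.002
[  1.9  -0.7 130.9] [-0.1  0.1 -0.2] dist 0.131
```

View pics/p1.png

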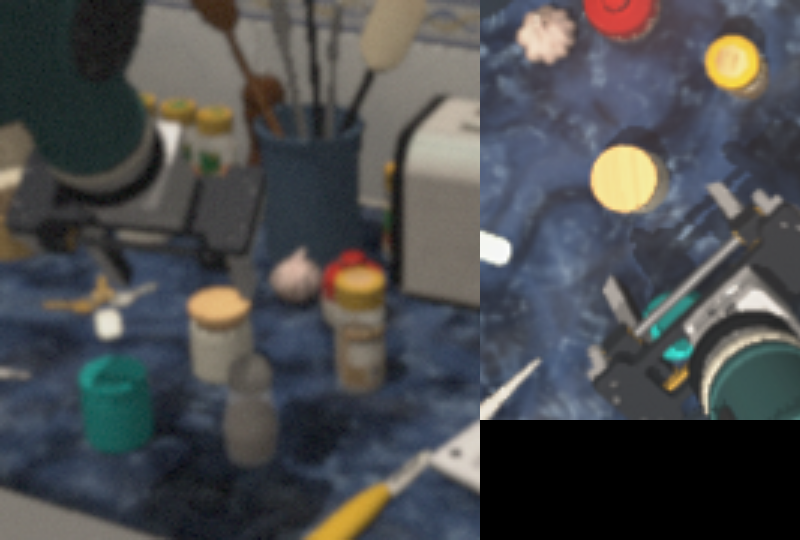

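The pregrasp is centred: the jaws straddle the jar's axis to within about 2 mm, and the neighbours are clear. Now I'll go in and grip.

>>> move_arm:
  targets:
    - [[2,-1,30],[0,0,0],1]
    - [[2,-1,60],[0,0,0],1]
    - [[2,-1,90],[0,0,0],1]
    - [[2,-1,115],[0,0,0],1]
    - [[2,-1,130],[0,0,0],1]
    - [[2,-1,130],[0,0,0],1]
    - [[2,-1,130],[0,0,0],1]

```text
time: 2.2
tool_pos: [0.4483, 0.4015, 0.0146]
ee_rot: [3.14, 0.613, -2.412]
wrist_force: [0.1, 0.3, -0.5]
width: 0.0941
```

```bash
python3 - <<'E'
from h import *
go(([.4406,.3945,.029],42,35))
for n in("scene","top"): cv2.imwrite(f"pics/{n}2.png",viewer.snapshot(n)[:,:,::-1])
A=cv2.resize(cv2.imread("pics/scene2.png")[130:270,140:270],None,fx=3,fy=3);B=cv2.resize(cv2.imread("pics/top2.png")[170:310,120:240],None,fx=3,fy=3)
C=np.hstack([A,B]);cv2.imwrite("pics/p2.png",C)
E
```

```text
t 2.2 tcp [0.4483 0.4015 0.0146] grasp [0.4403 0.3943 0.0299] F [ 0.1  0.3 -0.5] w 0.0941 q [ 0.59 -0.04  2.04  0.16  0.54 -1.83]
[ 0.3 -0.   1. ] [-0.   0.1 -0.2] dist 0.001
```

View pics/p2.png

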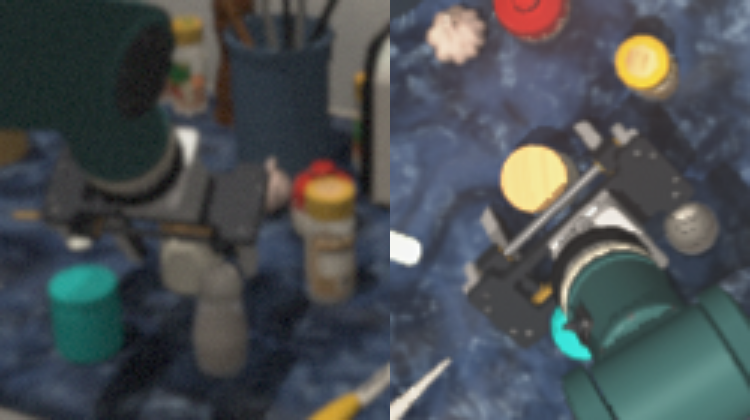

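The jar is between the fingers, with its lid at p2 (535,180), and nothing has been disturbed. Closing and lifting.

>>> move_arm:
  targets:
    - [[0,0,0],[0,0,0],-1]
    - [[0,0,0],[0,0,0],-1]
    - [[0,0,0],[0,0,0],-1]
    - [[0,0,0],[0,0,0],-1]
    - [[0,0,0],[0,0,0],-1]
    - [[-6,0,-8],[0,0,0],-1]
    - [[-17,0,-25],[0,0,0],-1]
    - [[-34,0,-49],[0,0,0],-1]
    - [[-52,0,-74],[0,0,0],-1]
    - [[-69,0,-98],[0,0,0],-1]
    - [[-80,0,-115],[0,0,0],-1]
    - [[-80,0,-115],[0,0,0],-1]

```text
time: 3.8
tool_pos: [0.4484, 0.4008, 0.1562]
ee_rot: [3.141, 0.615, -2.412]
wrist_force: [1.1, -0.4, -4.4]
width: 0.0533
```

```bash
python3 - <<'E'
from h import *
S=np.array([.5975,.1365,.014]);u=np.array([np.cos(np.radians(12)),np.sin(np.radians(12)),0])
P=lambda x,z:S+u*x+[0,0,z]
go((P(-.17,.16),12,35),(P(-.17,.060),12,35),(P(0,.05),12,35),(P(0,.03),12,35))
E
```

```text
t 3.8 tcp [0.4484 0.4008 0.1562] grasp [0.4403 0.3935 0.1715] F [ 1.1 -0.4 -4.4] w 0.0533 q [ 0.59 -0.21  1.88  0.11  0.87 -1.76]
[ 164.6 -217.2 -119.3] [17.2  0.2 24.4] dist 0.297
[ 222.3 -217.2  -37.6] [17.2  0.2 24.4] dist 0.313
[ 107.5 -301.8   55.6] [17.2  0.2 24.4] dist 0.325
[ 119.1 -301.8   71.9] [17.2  0.2 24.4] dist 0.332
```

>>> move_arm:
  targets:
    - [[16,-22,-12],[2,0,2.5],-1]
    - [[45,-60,-33],[5,0,7],-1]
    - [[78,-103,-57],[8,0,11.5],-1]
    - [[111,-146,-80],[11.5,0,16.5],-1]
    - [[140,-185,-102],[14.5,0.1,21],-1]
    - [[158,-208,-114],[16.5,0.2,23.5],-1]
    - [[164.5,-217,-119],[17.2,0.2,24.4],-1]
    - [[164.5,-217,-119],[17.2,0.2,24.4],-1]
    - [[164.5,-217,-119],[17.2,0.2,24.4],-1]

```text
time: 4.92
tool_pos: [0.441, 0.1042, 0.1561]
ee_rot: [-3.141, 0.607, -2.931]
wrist_force: [0.4, -0.1, -3.6]
width: 0.0534
```

```bash
python3 - <<'E'
from h import *
S=np.array([.5975,.1365,.014]);u=np.array([np.cos(np.radians(12)),np.sin(np.radians(12)),0])
P=lambda x,z:S+u*x+[0,0,z]
go((P(-.17,.16),12,35),(P(-.15,.060),12,35),(P(0,.046),12,35),(P(0,.03),12,35))
for n in("scene","top"): cv2.imwrite(f"pics/{n}3.png",viewer.snapshot(n)[:,:,::-1])
t=cv2.imread("pics/top3.png");h=cv2.cvtColor(t,cv2.COLOR_BGR2HSV).astype(int)
m,st,c=blob((h[...,2]>110)&(h[...,0]<30)&(h[...,1]>70),proj("top",P(-.17,.16)+[0,0,.039])[0])
print(st,c,plane("top",[c],.213))
E
```

```text
t 4.92 tcp [0.441  0.1042 0.1561] grasp [0.4305 0.102  0.1715] F [ 0.4 -0.1 -3.6] w 0.0534 q [ 0.02 -0.61  2.13  0.12  1.02 -1.79]
[-1.9 -0.9 -1.7] [ 0.  -0.2  0.1] dist 0.003
[38.8 -0.9 91.8] [ 0.  -0.2  0.1] dist 0.1
[-76.4  -1.1 188.9] [ 0.  -0.2  0.1] dist 0.204
[-67.3  -1.1 202. ] [ 0.  -0.2  0.1] dist 0.213
[283 214  27  26 540] [296.15925926 226.42407407] [[0.43174887 0.10255573 0.213     ]]
```

>>> move_arm:
  targets:
    - [[10,0,23],[0,0,0],-1]
    - [[28,-1,65],[0,0,0],-1]
    - [[38,-1,92],[0,0,0],-1]
    - [[25,-1,103],[0,0,0],-1]
    - [[0,-1,124],[0,0,0],-1]
    - [[-28,-1,149],[0,0,0],-1]
    - [[-52,-1,169],[0,0,0],-1]
    - [[-67,-1,182],[0,0,0],-1]
    - [[-75,-1,188],[0,0,0],-1]
    - [[-75,-1,188],[0,0,0],-1]
    - [[-75,-1,188],[0,0,0],-1]

```text
time: 6.4
tool_pos: [0.606, 0.1375, 0.045]
ee_rot: [-3.14, 0.608, -2.932]
wrist_force: [0.1, -0.5, -4.0]
width: 0.0535
```

```bash
python3 - <<'E'
from h import *
S=np.array([.5975,.1365,.014]);u=np.array([np.cos(np.radians(12)),np.sin(np.radians(12)),0])
P=lambda x,z:S+u*x+[0,0,z]
go((P(-.001,.046),12,35),(P(-.001,.03),12,35))
for n in("scene","top"): cv2.imwrite(f"pics/{n}4.png",viewer.snapshot(n)[:,:,::-1])
A=cv2.resize(cv2.imread("pics/scene4.png")[130:280,250:390],None,fx=3,fy=3);B=cv2.resize(cv2.imread("pics/top4.png")[90:240,220:340],None,fx=3,fy=3)
cv2.imwrite("pics/p4.png",np.hstack([A,B]))
E
```

```text
t 6.4 tcp [0.606  0.1375 0.045 ] grasp [0.5955 0.1353 0.0605] F [ 0.1 -0.5 -4. ] w 0.0535 q [ 0.1  -0.04  1.96  0.11  0.61 -1.76]
[-0.8  0.8  1. ] [-0.  -0.2  0. ] dist 0.002
[ 8.4  0.8 14.2] [-0.  -0.2  0. ] dist 0.016
```

View pics/p4.png

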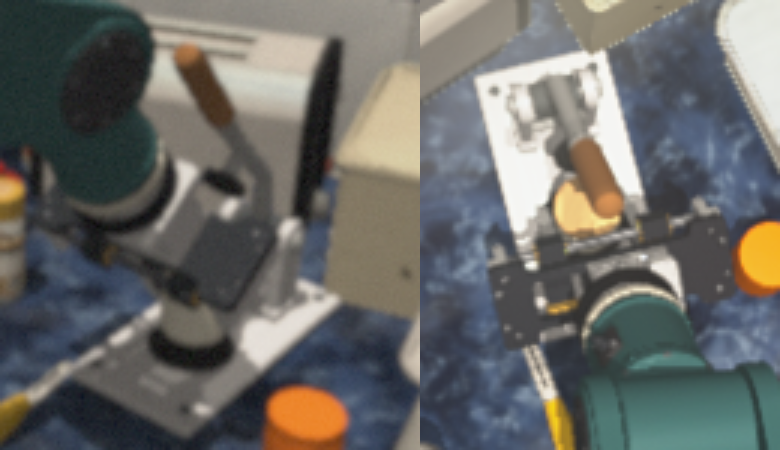

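The jar is upright over the seat, with its underside about 16 mm above it (p4 left, (190,345)). The foot and lever clear the hand. Lowering gently.

>>> move_arm:
  targets:
    - [[2,0.5,4],[0,0,0],-1]
    - [[5,0.5,8],[0,0,0],-1]
    - [[7,0.5,11.5],[0,0,0],-1]
    - [[8,0.5,13.5],[0,0,0],-1]
    - [[8.5,0.5,14.5],[0,0,0],-1]
    - [[8.5,0.5,14.5],[0,0,0],-1]

```text
time: 7.25
tool_pos: [0.6081, 0.1381, 0.0285]
ee_rot: [-3.14, 0.608, -2.932]
wrist_force: [0.4, -0.0, -3.3]
width: 0.0538
```

```bash
python3 - <<'E'
from h import *
go()
E
```

```text
t 7.25 tcp [0.6081 0.1381 0.0285] grasp [0.5976 0.1359 0.044 ] F [ 0.4 -0.  -3.3] w 0.0538 q [ 0.1  -0.01  1.97  0.12  0.57 -1.76]
```

>>> move_arm:
  targets:
    - [[0.3,0,0.4],[0,0,0],-1]
    - [[0.6,0,0.8],[0,0,0],-1]
    - [[0.6,0,0.8],[0,0,0],-1]

```text
time: 7.62
tool_pos: [0.6083, 0.1381, 0.028]
ee_rot: [-3.14, 0.609, -2.932]
wrist_force: [0.9, 1.1, -2.6]
width: 0.0533
```

>>> move_arm:
  targets:
    - [[0.4,0,0.6],[0,0,0],-1]
    - [[0.6,0,0.8],[0,0,0],-1]
    - [[0.6,0,0.8],[0,0,0],-1]

```text
time: 8.0
tool_pos: [0.6089, 0.1382, 0.028]
ee_rot: [-3.14, 0.611, -2.932]
wrist_force: [-2.7, -1.0, 3.5]
width: 0.0535
```

Contact: the z force has gone from -4 to +3.5 N, so the jar is seated. Now open and back out along the tool.

>>> move_arm:
  targets:
    - [[0,0,0],[0,0,0],1]
    - [[0,0,0],[0,0,0],1]
    - [[0,0,0],[0,0,0],1]
    - [[0,0,0],[0,0,0],1]
    - [[0,0,0],[0,0,0],1]
    - [[0,0,-10],[0,0,0],1]
    - [[0,0,-30],[0,0,0],1]
    - [[0,0,-70],[0,0,0],1]
    - [[0,0,-120],[0,0,0],1]
    - [[0,0,-160],[0,0,0],1]
    - [[0,0,-160],[0,0,0],1]

```text
time: 9.38
tool_pos: [0.5195, 0.1192, 0.1632]
ee_rot: [-3.139, 0.618, -2.931]
wrist_force: [0.5, -0.2, 0.6]
width: 0.0941
```

```bash
python3 - <<'E'
from h import *
S=np.array([.5975,.1365,.014]);u=np.array([np.cos(np.radians(12)),np.sin(np.radians(12)),0])
P=lambda x,z:S+u*x+[0,0,z]
go((P(-.04,.36),12,0),(P(-.018,.34),12,0),(P(-.018,.243),12,0))
for n in("scene","top"): cv2.imwrite(f"pics/{n}5.png",viewer.snapshot(n)[:,:,::-1])
t=cv2.imread("pics/top5.png");h=cv2.cvtColor(t,cv2.COLOR_BGR2HSV).astype(int)
s=cv2.imread("pics/scene5.png");g=cv2.cvtColor(s,cv2.COLOR_BGR2HSV).astype(int)
m,st,c=blob((g[...,2]>130)&(g[...,0]<25)&(g[...,1]>70),proj("scene",P(0,.067))[0]);print(st,c,plane("scene",[c],.08))
A=cv2.resize(s[100:280,240:400],None,fx=3,fy=3);B=cv2.resize(t[90:240,220:320],None,fx=3.6,fy=3.6)
cv2.imwrite("pics/p5.png",np.hstack([A[:540],B[:540]])[:,:800])
E
```

```text
t 9.38 tcp [0.5195 0.1192 0.1632] grasp [0.5089 0.117  0.1786] F [ 0.5 -0.2  0.6] w 0.0941 q [ 0.07 -0.39  2.    0.1   0.92 -1.75]
[-143.7    0.2 -133.4] [-0.1 35.4  0. ] dist 0.196
[-150.     0.3 -104.4] [-0.1 35.4  0. ] dist 0.183
[-93.8   0.5 -25.3] [-0.1 35.4  0. ] dist 0.097
[305 215  23  14 252] [315.83333333 221.65079365] [[0.59807571 0.13380063 0.08      ]]
```

View pics/p5.png

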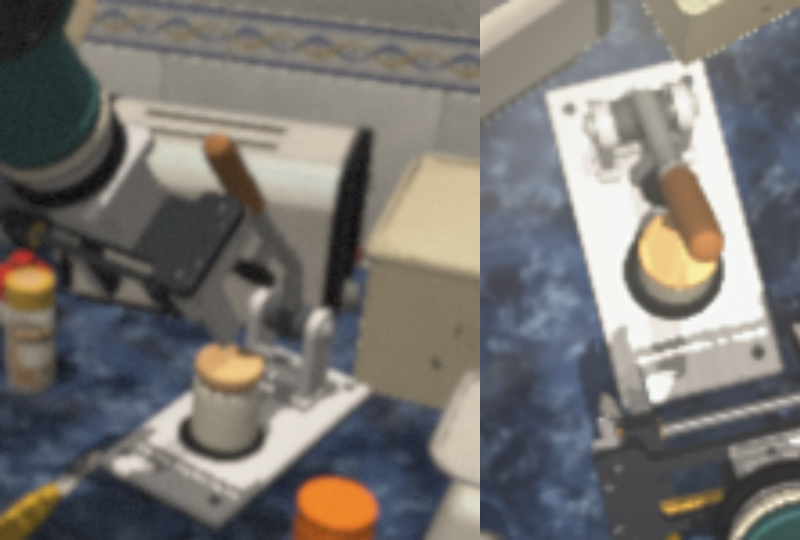

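The jar stands on the seat (p5 left (228,400)) with its lid still raised and a gap under it; the offset from the seat centre is about 2–3 mm at most. Next: up over the handle, tool vertical.

```bash
python3 - <<'E'
from h import *
S=np.array([.5975,.1365,.014]);u=np.array([np.cos(np.radians(12)),np.sin(np.radians(12)),0])
P=lambda x,z:S+u*x+[0,0,z]
go((P(-.09,.30),12,12),(P(-.022,.325),12,0))
E
```

```text
t 9.47 tcp [0.5183 0.1192 0.158 ] grasp [0.5078 0.117  0.1735] F [-0.7 -0.2 -1.5] w 0.0941 q [ 0.07 -0.38  2.    0.1   0.92 -1.75]
[ -74.6    0.3 -115.7] [-0.1 22.9 -0. ] dist 0.138
[-141.2    0.3  -99.2] [-0.1 34.9 -0. ] dist 0.173
```

>>> move_arm:
  targets:
    - [[-26,0,-40],[0,7.5,0],1]
    - [[-52,0,-80],[0,15,0],1]
    - [[-75,0,-116],[0,23,0],1]
    - [[-110,0,-108],[0,31,0],1]
    - [[-141,0,-99],[0,35,0],1]
    - [[-141,0,-99],[0,35,0],1]
    - [[-141,0,-99],[0,35,0],1]
    - [[-141,0,-99],[0,35,0],1]

```text
time: 10.48
tool_pos: [0.575, 0.1315, 0.3203]
ee_rot: [-3.14, -0.002, -2.933]
wrist_force: [0.6, -0.9, 1.3]
width: 0.0936
```

```bash
python3 - <<'E'
from h import *
S=np.array([.5975,.1365,.014]);u=np.array([np.cos(np.radians(12)),np.sin(np.radians(12)),0])
P=lambda x,z:S+u*x+[0,0,z]
go((P(-.018,.243),12,0))
for n in("scene","top"): cv2.imwrite(f"pics/{n}6.png",viewer.snapshot(n)[:,:,::-1])
s=cv2.imread("pics/scene6.png");t=cv2.imread("pics/top6.png")
A=cv2.resize(s[60:260,240:390],None,fx=2.7,fy=2.7);B=cv2.resize(t[70:270,220:340],None,fx=2.7,fy=2.7)
cv2.imwrite("pics/p6.png",np.hstack([A,B]))
E
```

```text
t 10.47 tcp [0.575  0.1315 0.3203] grasp [0.5751 0.1316 0.3391] F [ 0.6 -0.9  1.3] w 0.0936 q [ 0.13  0.19  1.03 -0.    1.92 -1.65]
[-5.1  0.3 82. ] [-0.1 -0.1 -0. ] dist 0.082
```

View pics/p6.png

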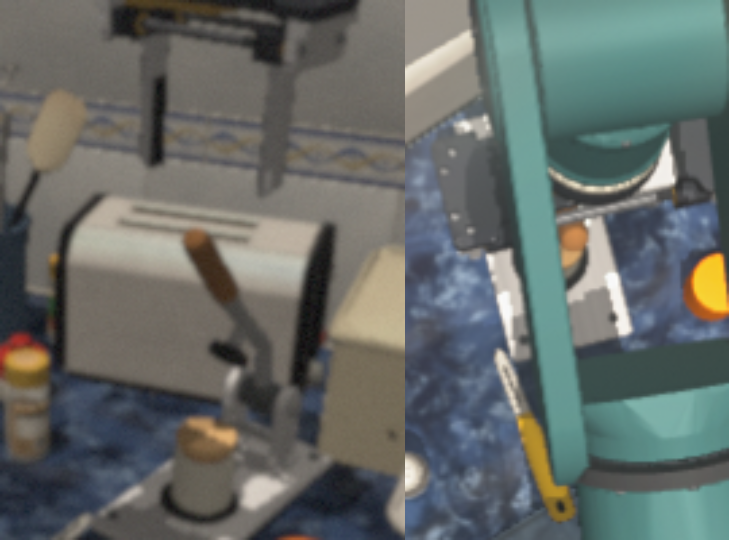

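```bash
python3 - <<'E'
from h import *
S=np.array([.5975,.1365,.014]);u=np.array([np.cos(np.radians(12)),np.sin(np.radians(12)),0])
P=lambda x,z:S+u*x+[0,0,z]
print(proj("scene",[P(-.037,.266),P(-.018,.243),P(.0206,.197)]).round(1))
s=cv2.imread("pics/scene6.png");g=cv2.cvtColor(s,cv2.COLOR_BGR2HSV).astype(int)
m,st,c=blob((g[...,0]<18)&(g[...,1]>110)&(g[...,2]<170),(320,160));print(st,c,cv2.minAreaRect(np.argwhere(m)[:,::-1].astype(np.float32)))
E
```

```text
[[311.  146.3]
 [315.5 153.9]
 [324.1 167.9]]
[309 145  18  26 202] [317.32673267 157.56930693] ((317.3675842285156, 157.80540466308594), (28.697114944458008, 7.694153308868408), 62.10273361206055)
```

The handle in the image (centre (317.3,157.6)) agrees with the predicted (317.5,157). Descend and pinch.

>>> move_arm:
  targets:
    - [[-5,0,20],[0,0,0],1]
    - [[-5,0,45],[0,0,0],1]
    - [[-5,0,68],[0,0,0],1]
    - [[-5,0,80],[0,0,0],1]
    - [[-5,0,82],[0,0,0],1]
    - [[-5,0,82],[0,0,0],0]
    - [[-5,0,82],[0,0,0],-1]
    - [[-5,0,82],[0,0,0],-1]
    - [[-5,0,82],[0,0,0],-1]
    - [[-5,0,82],[0,0,0],-1]
    - [[-5,0,82],[0,0,0],-1]

```text
time: 11.95
tool_pos: [0.581, 0.1326, 0.2376]
ee_rot: [-3.14, -0.003, -2.933]
wrist_force: [0.1, -0.9, -0.3]
width: 0.0374
```

```bash
python3 - <<'E'
from h import *
S=np.array([.5975,.1365,.014]);u=np.array([np.cos(np.radians(12)),np.sin(np.radians(12)),0])
P=lambda x,z:S+u*x+[0,0,z]
f0=np.arctan2(.177,.113);F=[f0-k*.785/9 for k in range(10)]
go(*[(P(.095-.21*np.cos(f),.066+.21*np.sin(f)),12,0) for f in F])
E
```

```text
t 11.95 tcp [0.581  0.1326 0.2376] grasp [0.581  0.1326 0.2564] F [ 0.1 -0.9 -0.3] w 0.0374 q [ 0.13  0.19  1.19 -0.    1.76 -1.65]
[ 1.   0.4 -0.6] [-0.1 -0.1 -0. ] dist 0.001
[16.   0.4 10. ] [-0.1 -0.1 -0. ] dist 0.019
[30.   0.4 21.8] [-0.1 -0.1 -0. ] dist 0.037
[42.9  0.4 34.8] [-0.1 -0.1 -0. ] dist 0.055
[54.6  0.4 48.8] [-0.1 -0.1 -0. ] dist 0.073
[65.   0.4 63.9] [-0.1 -0.1 -0. ] dist 0.091
[74.1  0.5 79.8] [-0.1 -0.1 -0. ] dist 0.109
[81.8  0.5 96.4] [-0.1 -0.1 -0. ] dist 0.126
[ 88.    0.5 113.6] [-0.1 -0.1 -0. ] dist 0.144
[ 92.7   0.5 131.3] [-0.1 -0.1 -0. ] dist 0.161
```

Still closing at 37 mm. Finish the pinch, then lead the lever part way.

>>> move_arm:
  targets:
    - [[0,0,0],[0,0,0],-1]
    - [[0,0,0],[0,0,0],-1]
    - [[0,0,0],[0,0,0],-1]
    - [[8,0,5],[0,0,0],-1]
    - [[15,0,10],[0,0,0],-1]
    - [[22,0,16],[0,0,0],-1]
    - [[29,0,22],[0,0,0],-1]
    - [[36,0,28],[0,0,0],-1]
    - [[42,0,35],[0,0,0],-1]
    - [[48,0,42],[0,0,0],-1]
    - [[54,0,49],[0,0,0],-1]
    - [[54,0,49],[0,0,0],-1]

```text
time: 13.45
tool_pos: [0.5284, 0.1223, 0.1897]
ee_rot: [3.141, 0.001, -2.932]
wrist_force: [1.3, 5.1, 4.1]
width: 0.0236
```

```bash
python3 - <<'E'
from h import *
S=np.array([.5975,.1365,.014]);u=np.array([np.cos(np.radians(12)),np.sin(np.radians(12)),0])
P=lambda x,z:S+u*x+[0,0,z]
f0=np.arctan2(.177,.113);F=[f0-k*.785/9 for k in range(4,10)]
go(*[(P(.095-.21*np.cos(f),.066+.21*np.sin(f)),12,0) for f in F])
s=viewer.snapshot("scene")[:,:,::-1];cv2.imwrite("pics/p7.png",cv2.resize(s[90:270,230:390],None,fx=3,fy=3))
E
```

```text
t 13.45 tcp [0.5284 0.1223 0.1897] grasp [0.5284 0.1223 0.2085] F [1.3 5.1 4.1] w 0.0236 q [ 0.12  0.07  1.42  0.    1.65 -1.66]
[ 1.2 -0.4  0.8] [0.  0.1 0. ] dist 0.002
[11.7 -0.4 15.8] [0.  0.1 0. ] dist 0.02
[20.9 -0.4 31.7] [0.  0.1 0. ] dist 0.038
[28.6 -0.4 48.3] [0.  0.1 0. ] dist 0.056
[34.9 -0.5 65.5] [0.  0.1 0. ] dist 0.074
[39.6 -0.5 83.1] [0.  0.1 0. ] dist 0.092
```

View pics/p7.png

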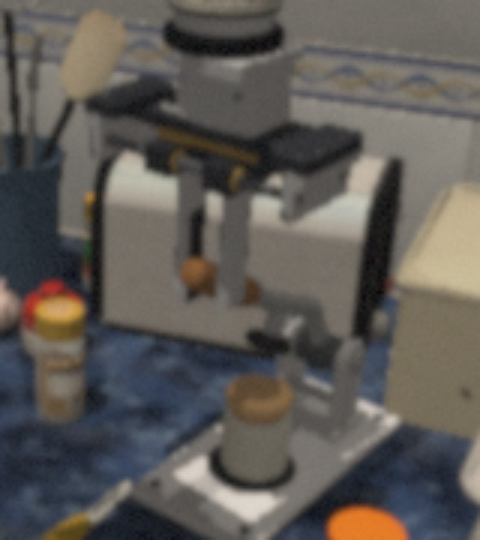

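The lever follows the hand and the jar is still on the seat with its lid raised. Continue to the stop.

>>> move_arm:
  targets:
    - [[6,0,8],[0,0,0],-1]
    - [[12,0,16],[0,0,0],-1]
    - [[17,0,24],[0,0,0],-1]
    - [[21,0,32],[0,0,0],-1]
    - [[25,0,40],[0,0,0],-1]
    - [[28.5,0,48],[0,0,0],-1]
    - [[32,0,57],[0,0,0],-1]
    - [[34,0,64],[0,0,0],-1]
    - [[36,0,70],[0,0,0],-1]
    - [[38,0,76],[0,0,0],-1]
    - [[39,0,80],[0,0,0],-1]
    - [[39.5,0,83],[0,0,0],-1]
    - [[39.5,0,83],[0,0,0],-1]
    - [[39.5,0,83],[0,0,0],-1]

```text
time: 15.25
tool_pos: [0.4899, 0.1138, 0.1087]
ee_rot: [-3.142, 0.001, -2.932]
wrist_force: [-2.8, 4.4, 10.1]
width: 0.0232
```

```bash
python3 - <<'E'
from h import *
S=np.array([.5975,.1365,.014]);u=np.array([np.cos(np.radians(12)),np.sin(np.radians(12)),0])
P=lambda x,z:S+u*x+[0,0,z]
g=lambda f:(P(.095-.21*np.cos(f),.066+.21*np.sin(f)),12,0)
f0=np.arctan2(.177,.113); go(g(f0-.735),g(f0-.785))
o=status.get_obs()["tool_pos"]+[0,0,.0188];x=(o-S)@u;print("lever est",f0-np.arctan2(o[2]-.08,.095-x))
E
```

```text
t 15.25 tcp [0.4899 0.1138 0.1087] grasp [0.4899 0.1138 0.1275] F [-2.8  4.4 10.1] w 0.0232 q [ 0.12  0.02  1.63  0.    1.49 -1.66]
[-2.5 -0.2 -8.1] [-0.   0.1 -0. ] dist 0.008
[ 0.1 -0.2  2.1] [-0.   0.1 -0. ] dist 0.002
lever est 0.7750497979570553
```

>>> move_arm:
  targets:
    - [[0,0,2],[0,0,0],-1]
    - [[0.5,0,4],[0,0,0],-1]
    - [[0.5,0,5],[0,0,0],-1]
    - [[0.5,0,5],[0,0,0],-1]

```text
time: 15.75
tool_pos: [0.4888, 0.1136, 0.1038]
ee_rot: [-3.142, -0.0, -2.932]
wrist_force: [-5.4, 4.3, 10.2]
width: 0.023
```

```bash
python3 - <<'E'
from h import *
go()
s=viewer.snapshot("scene")[:,:,::-1];cv2.imwrite("pics/p8.png",cv2.resize(s[120:270,230:390],None,fx=4,fy=4))
E
```

```text
t 15.75 tcp [0.4888 0.1136 0.1038] grasp [0.4888 0.1136 0.1226] F [-5.4  4.3 10.2] w 0.023 q [ 0.12  0.02  1.64 -0.    1.48 -1.66]
```

View pics/p8.png

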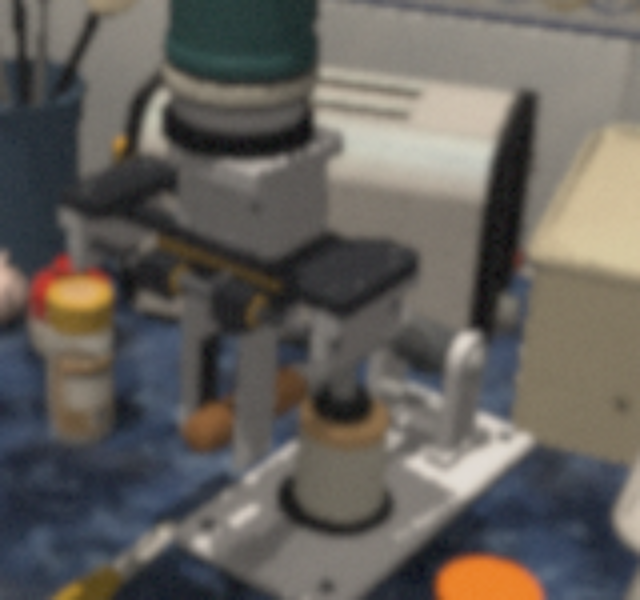

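The foot is on the lid, but the force hasn't risen yet. Press a few mm more to feel the stop.

>>> move_arm:
  targets:
    - [[0,0,2],[0,0,0],-1]
    - [[0,0,4],[0,0,0],-1]
    - [[0,0,5],[0,0,0],-1]
    - [[0,0,5],[0,0,0],-1]

```text
time: 16.3
tool_pos: [0.4888, 0.1136, 0.1027]
ee_rot: [-3.141, 0.001, -2.932]
wrist_force: [-12.9, 1.7, 26.5]
width: 0.023
```

Stop felt: 26 N, with only 1 mm more travel. Lead the lever back up.

>>> move_arm:
  targets:
    - [[0,0,-5],[0,0,0],-1]
    - [[-2,0,-15],[0,0,0],-1]
    - [[-5,0,-26],[0,0,0],-1]
    - [[-9,0,-38],[0,0,0],-1]
    - [[-14,0,-52],[0,0,0],-1]
    - [[-20,0,-65],[0,0,0],-1]
    - [[-28,0,-80],[0,0,0],-1]
    - [[-35,0,-90],[0,0,0],-1]
    - [[-35,0,-90],[0,0,0],-1]

```text
time: 17.42
tool_pos: [0.525, 0.1215, 0.1865]
ee_rot: [3.141, 0.002, -2.932]
wrist_force: [3.4, 5.5, -1.4]
width: 0.023
```

```bash
python3 - <<'E'
from h import *
S=np.array([.5975,.1365,.014]);u=np.array([np.cos(np.radians(12)),np.sin(np.radians(12)),0])
P=lambda x,z:S+u*x+[0,0,z]
g=lambda f:(P(.095-.21*np.cos(f),.066+.21*np.sin(f)),12,0)
f0=np.arctan2(.177,.113); go(*[g(f0-k) for k in (.4,.3,.2,.1,.03,0)])
E
```

```text
t 17.43 tcp [0.525  0.1215 0.1865] grasp [0.525  0.1215 0.2053] F [ 3.4  5.5 -1.4] w 0.023 q [ 0.12  0.07  1.43  0.    1.64 -1.66]
[ 4.  -0.4  6.2] [0.  0.1 0. ] dist 0.007
[ -8.8  -0.4 -10.4] [0.  0.1 0. ] dist 0.014
[-23.1  -0.4 -25.7] [0.  0.1 0. ] dist 0.035
[-39.   -0.4 -39.5] [0.  0.1 0. ] dist 0.055
[-50.8  -0.4 -48.2] [0.  0.1 0. ] dist 0.07
[-56.1  -0.4 -51.6] [0.  0.1 0. ] dist 0.076
```

>>> move_arm:
  targets:
    - [[-9,0,-10],[0,0,0],-1]
    - [[-16,0,-18],[0,0,0],-1]
    - [[-23,0,-26],[0,0,0],-1]
    - [[-31,0,-33],[0,0,0],-1]
    - [[-39,0,-40],[0,0,0],-1]
    - [[-46,0,-45],[0,0,0],-1]
    - [[-53,0,-50],[0,0,0],-1]
    - [[-54,0,-51],[0,0,0],-1]
    - [[-54,0,-51],[0,0,0],1]
    - [[-54,0,-51],[0,0,0],1]
    - [[-54,0,-51],[0,0,0],1]
    - [[-54,0,-51],[0,0,0],1]
    - [[-54,0,-51],[0,0,0],1]
    - [[-54,0,-51],[0,0,0],1]
    - [[-54,0,-70],[0,0,0],1]
    - [[-54,0,-105],[0,0,0],1]
    - [[-50,0,-140],[0,0,0],1]
    - [[0,0,-150],[0,0,0],1]
    - [[50,0,-150],[0,0,0],1]
    - [[50,0,-150],[0,0,0],1]

```text
time: 19.92
tool_pos: [0.4722, 0.1098, 0.3374]
ee_rot: [-3.14, -0.0, -2.933]
wrist_force: [0.6, 0.0, -0.1]
width: 0.094
```

```bash
python3 - <<'E'
from h import *
go()
t=viewer.snapshot("top")[:,:,::-1]
s=viewer.snapshot("scene")[:,:,::-1];cv2.imwrite("pics/scene9.png",s);cv2.imwrite("pics/p9.png",cv2.resize(s[120:270,190:380],None,fx=4,fy=4))
g=cv2.cvtColor(s,cv2.COLOR_BGR2HSV).astype(int)
S=np.array([.5975,.1365,.014])
m,st,c=blob((g[...,2]>130)&(g[...,0]<25)&(g[...,1]>70),proj("scene",S+[0,0,.06])[0]);print("lid",st,c,plane("scene",[c],.073))
m,st,c=blob((g[...,0]<18)&(g[...,1]>110)&(g[...,2]<170),(320,160));print("handle",st,c)
E
```

```text
t 19.93 tcp [0.4722 0.1098 0.3374] grasp [0.4722 0.1099 0.3562] F [ 0.6  0.  -0.1] w 0.094 q [ 0.11 -0.05  1.25 -0.    1.94 -1.67]
lid [339 259  27  37 641] [350.25585023 274.10452418] [[ 0.53071752 -0.0346829   0.073     ]]
handle [309 146  18  26 199] [317.45226131 158.01005025]
```

View pics/p9.png

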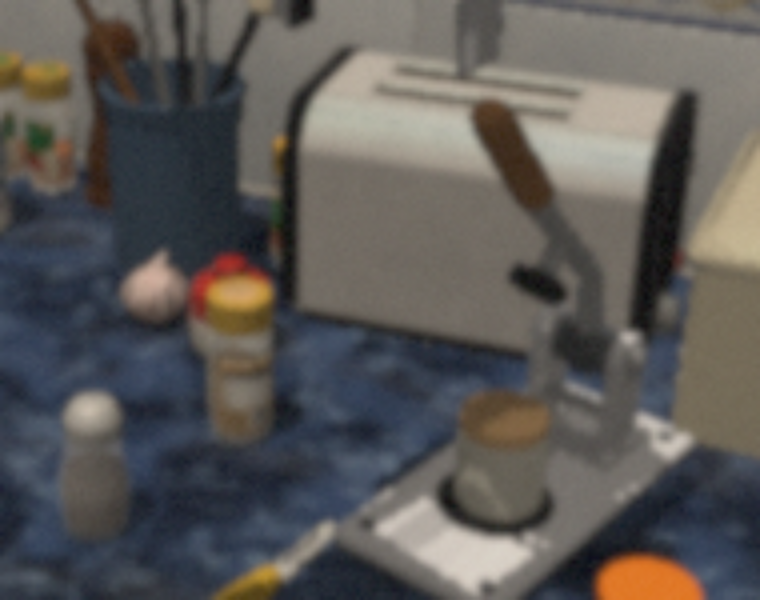

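The lever is back at rest: handle centre (317.5,158.0), the same as before. The lid is in shadow, so I'll check its height with a tuned mask against the earlier picture.

```bash
python3 - <<'E'
from h import *
for n in("scene5","scene9"):
    g=cv2.cvtColor(cv2.imread(f"pics/{n}.png"),cv2.COLOR_BGR2HSV).astype(int)
    print(n,[tuple(g[r,316]) for r in range(212,234)])
    m,st,c=blob((g[...,2]>70)&(g[...,0]<22)&(g[...,1]>70),(316,223));print(st,c.round(1))
J=np.array([.5985,.136,0])
for z in(.066,.073,.076,.083):print(z,proj("scene",J+[0,0,z])[0].round(1), proj("scene",J+[-.0153,-.0214,z])[0].round(1))
E
```

```text
scene5 [(np.int64(15), np.int64(11), np.int64(95)), (np.int64(4), np.int64(18), np.int64(98)), (np.int64(15), np.int64(52), np.int64(117)), (np.int64(16), np.int64(92), np.int64(156)), (np.int64(16), np.int64(111), np.int64(190)), (np.int64(16), np.int64(121), np.int64(206)), (np.int64(16), np.int64(120), np.int64(214)), (np.int64(17), np.int64(119), np.int64(219)), (np.int64(18), np.int64(113), np.int64(230)), (np.int64(19), np.int64(113), np.int64(233)), (np.int64(19), np.int64(113), np.int64(236)), (np.int64(20), np.int64(109), np.int64(237)), (np.int64(20), np.int64(109), np.int64(237)), (np.int64(19), np.int64(112), np.int64(234)), (np.int64(18), np.int64(117), np.int64(220)), (np.int64(17), np.int64(117), np.int64(188)), (np.int64(16), np.int64(118), np.int64(151)), (np.int64(16), np.int64(111), np.int64(126)), (np.int64(17), np.int64(105), np.int64(114)), (np.int64(16), np.int64(62), np.int64(123)), (np.int64(20), np.int64(43), np.int64(142)), (np.int64(21), np.int64(38), np.int64(153))]
[305 214  23  18 300] [316.  222.4]
scene9 [(np.int64(107), np.int64(109), np.int64(82)), 
[... 424 characters left out ...]
nt64(118), np.int64(99)), (np.int64(16), np.int64(114), np.int64(112)), (np.int64(16), np.int64(117), np.int64(118)), (np.int64(16), np.int64(121), np.int64(124)), (np.int64(16), np.int64(120), np.int64(128)), (np.int64(16), np.int64(118), np.int64(128)), (np.int64(17), np.int64(118), np.int64(123)), (np.int64(16), np.int64(112), np.int64(118)), (np.int64(17), np.int64(113), np.int64(106)), (np.int64(16), np.int64(106), np.int64(99)), (np.int64(18), np.int64(76), np.int64(101)), (np.int64(17), np.int64(57), np.int64(103))]
[305 218  23  15 262] [315.9 225. ]
0.066 [314.9 226.2] [316.5 232.6]
0.073 [315.1 223.7] [316.7 230. ]
0.076 [315.2 222.6] [316.8 228.9]
0.083 [315.4 220.1] [317.  226.4]
```

The lid has dropped 2.6 px (about 7 mm, the full raise) and is unchanged sideways. Handing in.

```bash
python3 -c "
from bench import order;print(order.close_job())"
```

```text
the job is handed in; nothing more can be done
None
```

The job is done and handed in at about 20 s of the 51 s limit; no verdict was reported. I set the white jar on the press seat and let go. I then led the lever down to its stop and back up to its rest, released it, and moved the arm clear.

Last checks:
- **Stop:** the force at the hand rose to about 26 N with only 1 mm more travel. Before that, two readings stayed at 10 N while the hand moved 5 mm past my first estimate of the stop, so I pressed on until it was firm.
- **Lid:** it sits 2.6 px lower in the scene view than before pressing. That is about 7 mm, which fits a lid that is fully home.
- **Lever:** the handle is back where it started, to within about 0.5 px.
- **Jar position:** it is upright on the seat. By my measurements its axis is about 1 to 3 mm from the seat centre; the two cameras' seat measurements differed by about 3 mm.
- **Mill and spice jar:** neither was touched, and both look unmoved in the last picture. I judged that by eye and did not measure it.
- **Robot:** the arm touches nothing, with wrist force at about 0.6 N.

One automatic lid measurement failed at the end because the shaded lid made it pick up the orange jar. I redid it with a corrected colour mask, and that gave the lid figure above.

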